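# Bring the tall vial from the block warmer to the viewing plate

### The arm

A 6-joint arm with a two-finger parallel gripper is mounted at the origin on the work surface. World frame = base frame: x ahead of the robot, y to its left, z up, the work surface at z = 0. Lengths are in mm, angles in rad, forces in N, time in s.
With the tool pointing down it reaches from about 400 to 925 mm from the base axis. Payload 12.5 kg.
Tool frame: the origin (TCP) lies at the very end of the fingers, on their centre line; the grasp point (between the pads) lies 19 mm behind it; z points along the fingers, x is the direction in which the jaws open and shut, and the axes are right-handed (so a half turn about z gives the same grasp; the last joint's range is limited). The gripper opens to 95 mm and grips with 3 to 60 N. Pads are 20 mm wide; open, the fingers measure 119 mm over their backs; the gripper's body (75 mm by 180 mm) begins 59 mm behind the grasp point.
Start: joints at [1.036, 0.491, 1.559, -0, 1.092, -0.106], TCP at [259.849, 568.441, 214.661] pointing down, gripper open.
Joint ranges: [-3.1, 3.1], [-0.84, 2.19], [0.05, 2.79], [-1.13, 4.28], [0.06, 2.93], [-2.69, 2.69]. Speed limits (rad/s): [2.22, 2.22, 2.79, 3.14, 3.14, 3.14].

### API

Orientations are given as [roll, pitch, yaw] about the fixed x, y, z axes, in that order (R = Rz(yaw) Ry(pitch) Rx(roll)).
In Python, from cell import env gives the robot as it stands.
- The arm moves only by the tool arm_command, never from a script. Its argument "motion" is one flat list of numbers, 7 for each row, row after row: the opening, from -1 (shut) to 1 (fully open), then the shift along the tool's x, y, z in mm, then the turn, a rotation vector about the tool's x, y, z in degrees. In form: [fingers, dx, dy, dz, rx, ry, rz, fingers, dx, dy, dz, rx, ry, rz, ...]. A call has 1 to 20 rows; each row is the pose to reach, as a shift and turn from the pose commanded when the call began, along the tool's axes at that moment; what a row does not reach only later rows make up. A row lasts 1/10 s, in which the tool goes at most 50 mm and 8.59 degrees, less where a joint would pass 70% of its speed; a pose out of reach is approached as far as the arm can. A call with a gripper value outside its range is refused whole. The fingers move at their own pace and stop on an object; the grip force is fixed at half the most. Time passes only in rows, so rows that repeat a pose let the fingers close. It gives the time, the measured TCP pose, the force and the opening at its end, in the units of the state.
- env.state(): the state, without advancing time (a new reading comes with each control period).
- env.read_camera(name): name is "side" or "top"; returns (picture, depth): 420x560x3 uint8, red, green, blue; 420x560 float32, mm along the optical axis (not along the pixel's ray), 0 where there is no reading.
- env.calibration(name): a dict with "fx", "fy", "cx", "cy" (pixels), "cam_to_world" (4x4, takes a point from camera to world coordinates). Camera axes: x right, y down, z forward; pixel columns grow to the right and rows downward; lengths in mm; the calibration is good to about 2 mm. A picture is of the moment at which its call begins. calibration takes no time and is no camera call.
- env.job_done(): hands the job in, once; it reports no verdict.
Trained networks look in the newest picture that a camera, given by its name, has taken for a name from the list of things; names that differ only in an ending like _2 or _b are one class to them, and where a whole thing is asked for, a point or a joint stands for the part that bears it (a point fixed in the world has none). Each returns a list of dicts, best first, with "confidence" (0 to 1); they miss things now and then, are a little off and sometimes report something else, mostly with a low value. They report only what shows in the picture. A call takes as long as a camera call.
- env.recognise(camera, label): "location" ([column, row] in pixels, amid what is visible of it).
- env.silhouettes(camera, label): "region" (420x560 bool, what is visible of it) and "location" ([column, row] in pixels, amid what is visible of it).
- env.spot_point(camera, label): "location" ([column, row] in pixels: a listed point, or the origin of a listed thing).
The state is a dict: "t": time; "joints": joint angles; "qvel": joint speeds; "tau": joint torques, N m; "eef_pos": TCP position; "tcp_rot": TCP orientation; "ft_force": force on the tool from outside, world axes, zero at the start; "moment": the same for the moment, N m; "opening": opening from 0.0 (shut) to 1.0 (fully open).
Only numpy, scipy, OpenCV 4.12 (cv2) and the standard library are available. Lean on these libraries where they do the work, as an engineer would, in place of code of your own. Each camera call takes 0.05 s, during which the arm holds its last target.

### The job

Slide the warmer's clear cover open, draw the tall flat-capped vial straight up out of its well and stand it inside the ring in the middle of the viewing plate, keeping it upright all the way and setting it down rather than dropping it. Then slide the cover fully shut again. Leave the two short dome-topped vials in their wells and do not shift or tip the jar and the bottle.

Things in the scene. Friction and masses are not known exactly. Their poses are not given: they have to be found in the camera images.
- warmer: White block warmer, fixed, 116 mm (x) by 312 mm (y) by 100 mm high; z up. Origin on the bench, under the centre of its trough. Outside: trough part y -78 to +78 mm, open at the top; then a closed control housing, y 78 to 234 mm, flat top 100 mm high.
- trough (a point): Mouth of the middle well, centre of the trough's aluminium floor, 58 mm above the bench and 42 mm below the rims. Axes as the warmer. Trough inside: 104 mm (x) by 144 mm (y), walls 6 mm. Three wells, 25.5 mm across, 50 mm deep, at y -42, 0, +42 mm. Fingers fit beside a vial only if they close along x (40 mm free on each side); along y just 18 mm lies between neighbours.
- cover (a joint): Clear plastic sliding cover of the warmer, 110 by 152 mm, 5 mm thick, top face 106 mm above the bench. Value in m: 0 = shut over the trough, grows to 0.155 = fully open, sliding along the warmer's +y over the control housing. Friction about 1.5 N; it stays where it is left. It may start a little ajar.
- cover_handle (a point): Centre of the top of the grey upright tab in the middle of the cover, by which it is slid. The tab is 14 mm thick (along the warmer's x), 36 mm long (along y) and stands 34 mm above the cover; its top is 140 mm above the bench.
- tall_vial: The vial to move: upright glass cylinder 24 mm in diameter with a flat white cap of the same diameter (cap 22 mm long), 86 mm tall in all, about 45 g. Origin: centre of its underside; z along its axis, up. Starts in any one of the three wells, its cap standing 36 mm above the aluminium block and 6 mm below the rims.
- short_vial1: Short glass vial, 24 mm in diameter, 68 mm tall, with a domed white top, in another well; it stands 18 mm above the aluminium block. Origin: centre of its underside. Leave it in its well.
- short_vial2: A second vial just like short_vial1, in the remaining well. Leave it in its well.
- plate: White square viewing plate, 180 by 180 mm and 24 mm high, fixed to the bench, with a flat grey top panel. Origin: centre of its underside; z up. It may be turned any way round.
- ring (a point): Centre of the black ring printed on the plate's top face, at the plate's centre, 24 mm above the bench. The ring is flat, 44 mm across inside and 50 mm outside.
- jar: Glass jar, 52 mm in diameter, 75 mm tall, standing on the viewing plate with its axis 57 to 64 mm from the ring's centre. Origin: centre of its underside. Leave it where it is.
- bottle: Closed amber bottle, 64 mm in diameter, 170 mm tall, standing on the bench between the warmer and the plate. Origin: centre of its underside. Leave it where it is.

How it is judged:
By the outcome, as a careful person would: the job done as asked, in the order asked, and still so for the second after the job is handed in, with the robot touching nothing.
It also fails if it takes over 64 s, if anything falls off the work surface, if the arm or the gripper's body presses on something with over 40 N, if the wrist force passes 120 N, or if a joint passes its speed limit or range.

## Working session

There is one attempt and no reset: what is moved stays moved. The work goes in short steps, Python scripts to look and compute and a tool call to move; the robot and the scene stay as the last step left them, time stands still between calls to the robot, and variables do not carry over. Pictures are saved under pics/ and viewed, and the job is handed in when it is done.

Besides the shell and the picture viewer there is one more tool, called after "Request:" as name(argument=value, ...) on one line, values as JSON. arm_command: Moves the arm, as the interface text tells. Its arguments: {"type":"object","properties":{"motion":{"type":"array","items":{"type":"number"}}},"required":["motion"]}

```bash
ls; mkdir -p pics; python3 - <<'E'
from cell import env
import cv2
s=env.state(); print({k:(v if not hasattr(v,'tolist') else v.tolist()) for k,v in s.items()})
for n in("side","top"):
    p,d=env.read_camera(n); cv2.imwrite(f"pics/{n}0.png",p[:,:,::-1]); print(env.calibration(n))
    for l in["warmer","trough","cover","cover_handle","tall_vial","short_vial1","plate","ring","jar","bottle"]:
        try:
            r=env.spot_point(n,l); print(n,l,[(x['location'],round(float(x['confidence']),2)) for x in r])
        except Exception as e: print(l,e)
E
```

```text
pics
{'t': 0.0, 'joints': [1.036387989349205, 0.4915716226804398, 1.5594734831990467, 2.4006345985807716e-05, 1.091643325731337, -0.10559037917747748], 'qvel': [-0.0013324204378001637, 0.0007520707889095015, 0.00039024854797672974, -0.000695770910173526, 0.0003135961616375712, -0.000664629995349809], 'tau': [0.0007509513488912489, -61.264822483062744, -25.818300247192383, 0.06923037813976407, 0.048176811542361975, -0.00010979048965964466], 'eef_pos': [259.71826677257656, 568.2179730981006, 214.04596347811705], 'tcp_rot': [-3.1414559926157, 0.001087431290442531, 1.1419673635686745], 'ft_force': [0.2658906014424443, -0.08595960885479903, -0.08027617433137474], 'moment': [0.0198881475402682, -0.05033306418405136, -0.03912789787476996], 'opening': 1.0031613675277542}
{'fx': 420.1962705657062, 'fy': 420.1962705657062, 'cx': 284.2679467804574, 'cy': 204.22983199709194, 'cam_to_world': array([[ 8.72863773e-01, -2.34882102e-01,  4.27713961e-01,
         1.99897146e+02],
       [-4.87554826e-01, -4.55688470e-01,  7.44740431e-01,
        -5.36978381e+02],
       [ 1.99781219e-02, -8.58590948e-
[... 695 characters left out ...]
-9.64681314e-01,  2.15607824e-01,
         4.00737576e+02],
       [-9.88470706e-01, -1.48737673e-01,  2.83331705e-02,
         3.64857589e+01],
       [ 4.73652577e-03, -2.17409907e-01, -9.76068900e-01,
         9.19846763e+02],
       [ 0.00000000e+00,  0.00000000e+00,  0.00000000e+00,
         1.00000000e+00]])}
top warmer [([407.1, 253.1], 0.72)]
top trough []
cover it knows: bottle, cover_handle, jar, plate, ring, short_vial, tall_vial, trough, warmer
top cover_handle [([431.0, 243.7], 0.85)]
top tall_vial []
top short_vial1 []
top plate [([142.6, 210.1], 0.91)]
top ring [([141.0, 207.1], 0.95), ([145.9, 229.7], 0.15)]
top jar [([144.7, 229.0], 0.95)]
top bottle [([247.3, 179.9], 0.68)]
```

View pics/side0.png

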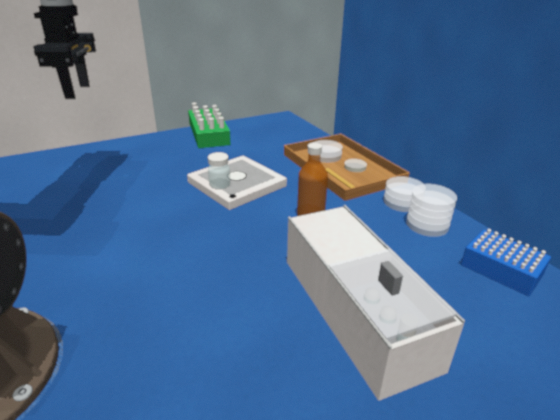

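View pics/top0.png

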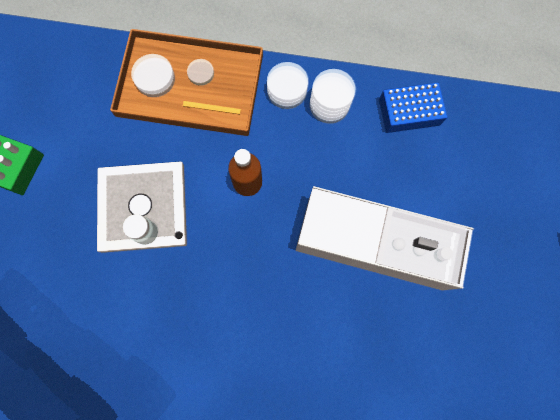

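```bash
cat > h.py <<'E'
import numpy as np,cv2
from cell import env
def cloud(n,d):
    c=env.calibration(n); v,u=np.mgrid[0:420,0:560]
    P=np.stack([(u-c['cx'])/c['fx']*d,(v-c['cy'])/c['fy']*d,d],-1)
    T=np.array(c['cam_to_world']); return P@T[:3,:3].T+T[:3,3]
def pix2z(n,uv,z):
    c=env.calibration(n);T=np.array(c['cam_to_world'])
    r=T[:3,:3]@np.array([(uv[0]-c['cx'])/c['fx'],(uv[1]-c['cy'])/c['fy'],1]); o=T[:3,3]
    return o+r*(z-o[2])/r[2]
def proj(n,p):
    c=env.calibration(n);T=np.linalg.inv(np.array(c['cam_to_world'])); q=T[:3,:3]@np.array(p)+T[:3,3]
    return [c['fx']*q[0]/q[2]+c['cx'],c['fy']*q[1]/q[2]+c['cy']]
E
python3 - <<'E'
from h import *
for n in("top","side"):
    p,d=env.read_camera(n); W=cloud(n,d); np.savez(f"c_{n}.npz",p=p,d=d,W=W)
    for l in["warmer","plate","jar","bottle","cover_handle"]:
        r=env.silhouettes(n,l)
        if not r: print(n,l,None);continue
        m=r[0]['region']&(d>0); Q=W[m]
        print(n,l,r[0]['confidence'],m.sum(),"zpct",np.percentile(Q[:,2],[1,10,50,90,99]).round(1))
        z0={"warmer":100,"plate":24,"jar":75,"bottle":170,"cover_handle":140}[l]
        s=Q[abs(Q[:,2]-z0)<(8 if l!='warmer' else 10)]
        if len(s)>5:
            R=cv2.minAreaRect(s[:,:2].astype(np.float32)); print("   top pts",len(s),"mean",s.mean(0).round(1),"rect",np.round(R[0],1),np.round(R[1],1),round(R[2],2), 'zmed',np.median(s[:,2]).round(1))
    for l,z in[("cover_handle",140),("ring",24),("warmer",0),("bottle",0),("jar",24),("plate",0)]:
        for r in env.spot_point(n,l)[:1]: print(n,l,pix2z(n,r['location'],z).round(1),r['confidence'])
p=np.load("c_top.npz")['p'][170:300,280:490]
cv2.imwrite("pics/topw.png",cv2.resize(p,None,fx=3.8,fy=3.8,interpolation=cv2.INTER_CUBIC)[:,:,::-1])
E
```

```text
top warmer 0.77 11232 zpct [ 13.9  95.2 102.2 107.2 139. ]
   top pts 9968 mean [ 559.8 -149.8  102.9] rect [ 561.9 -152.2] [313.3 117.8] 83.59 zmed 103.0
top plate 0.7 6735 zpct [ 6.3 22.7 25.1 27.3 29.5]
   top pts 6509 mean [566.5 343.6  25.1] rect [563.9 343.6] [180.9 181. ] 13.43 zmed 25.1
top jar 0.68 737 zpct [ 32.9  53.6  98.3 101.  102.6]
   top pts 121 mean [500.7 304.2  73. ] rect [502.4 310.1] [30.1 48.4] 60.22 zmed 73.2
top bottle 0.67 1221 zpct [  7.   38.3 114.8 170.  172.1]
   top pts 214 mean [651.6 132.8 170. ] rect [651.9 133.1] [28.3 28. ] 18.61 zmed 170.3
top cover_handle 0.91 4755 zpct [102.7 104.2 106.1 108.3 140.4]
   top pts 173 mean [ 553.2 -217.7  139.3] rect [ 554.4 -218.3] [35.5 15.5] 82.48 zmed 139.8
top cover_handle [ 555.6 -220.4  140. ] 0.74
top ring [562.6 346.5  24. ] 0.56
top warmer [ 548.  -225.2    0. ] 0.76
top jar [509.5 321.9  24. ] 0.58
top plate [559.8 337.5   0. ] 0.79
side warmer 0.79 19164 zpct [  1.3  23.3  99.8 106.9 137.3]
   top pts 10598 mean [ 551.2 -184.   103.2] rect [ 561.7 -152.6] [314.9 118.4] 83.54 zmed 105.0
side plate 0.56 2600 zpct [ 0.8  8.9 24.5 26.1 27.5]
   top pts 2078 mean [565.9 319.7  24.4] rect [564.2 340.6] [181.5 181.4] 13.41 zmed 24.9
side jar 0.78 750 zpct [ 23.4  33.   69.6  99.5 100.7]
   top pts 153 mean [503.7 302.1  74.1] rect [506.1 307.2] [30.4 49.5] 76.45 zmed 73.8
side bottle 0.57 1562 zpct [ 19.4  37.1  91.6 148.9 170.9]
   top pts 94 mean [649.4 125.3 168.4] rect [651.3 127.7] [25.1 22.6] 8.0 zmed 169.7
side cover_handle 0.6 6106 zpct [102.9 105.4 106.5 108.2 140.4]
   top pts 266 mean [ 551.2 -222.5  138.4] rect [ 552.9 -220.4] [36.7 13.5] 84.66 zmed 139.6
side ring [563.7 336.1  24. ] 0.9
side warmer [557.9 333.8   0. ] 0.7
side jar [509.8 325.9  24. ] 0.93
side plate [561.4 351.4   0. ] 0.84
```

View pics/topw.png

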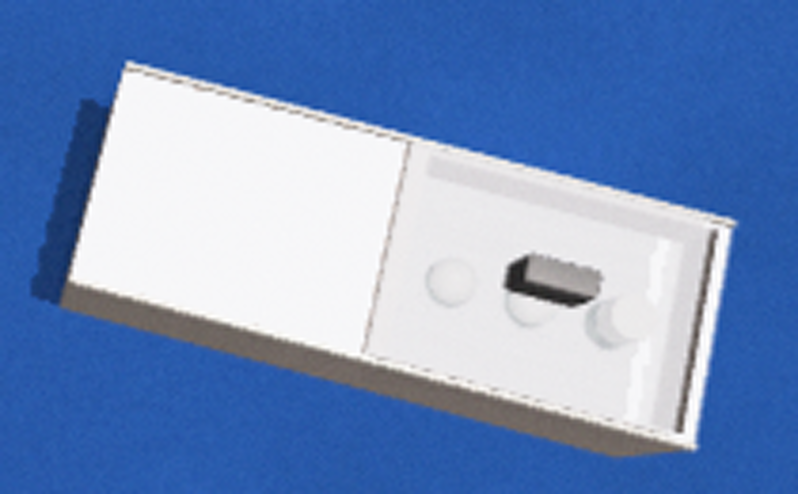

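```bash
cat >> h.py <<'E'
from scipy.spatial.transform import Rotation as Ro
def rel(pos,yawdeg):
    s=env.state(); R=Ro.from_euler('xyz',s['tcp_rot']); G=Ro.from_euler('xyz',[np.pi,0,np.radians(yawdeg)])
    print("now",s['t'],np.round(s['eef_pos'],1),np.degrees(s['tcp_rot']).round(2),'open',round(s['opening'],3))
    print("shift",R.inv().apply(np.array(pos)-s['eef_pos']).round(1),"turn",np.degrees((R.inv()*G).as_rotvec()).round(2))
E
python3 - <<'E'
from h import *
for n in("top","side"):
    z=np.load(f"c_{n}.npz");W=z['W'];p=z['p'].astype(int)
    Q=W[(z['d']>0)]
    s=Q[(abs(Q[:,2]-99)<5)&(np.hypot(Q[:,0]-510,Q[:,1]-315)<60)]
    c,r=cv2.minEnclosingCircle(s[:,:2].astype(np.float32)); print(n,"jar",c,r,len(s))
    # ring: dark px on plate top
    m=(z['d']>0)&(p.max(-1)<70)&(abs(W[...,2]-25)<6)&(np.hypot(W[...,0]-564,W[...,1]-343)<35)
    s=W[m]; 
    if len(s)>5: c,r=cv2.minEnclosingCircle(s[:,:2].astype(np.float32)); print(n,"ring",c,r,len(s))
rel([553.8,-219.3,200],-6.43)
E
```

```text
top jar (508.6920166015625, 318.59002685546875) 23.370384216308594 472
top ring (563.286376953125, 343.2920227050781) 24.172109603881836 10
side jar (508.40655517578125, 317.7447509765625) 24.9069766998291 168
now 2.2 [259.8 568.4 214.7] [-180.     -0.     65.43] open 0.997
shift [-594.2  594.9   14.6] turn [-0.   -0.   71.86]
```

Request:
arm_command(motion=[0.05,-594.2,594.9,14.6,0,0,71.86,0.05,-594.2,594.9,14.6,0,0,71.86,0.05,-594.2,594.9,14.6,0,0,71.86,0.05,-594.2,594.9,14.6,0,0,71.86,0.05,-594.2,594.9,14.6,0,0,71.86,0.05,-594.2,594.9,14.6,0,0,71.86,0.05,-594.2,594.9,14.6,0,0,71.86,0.05,-594.2,594.9,14.6,0,0,71.86,0.05,-594.2,594.9,14.6,0,0,71.86,0.05,-594.2,594.9,14.6,0,0,71.86,0.05,-594.2,594.9,14.6,0,0,71.86,0.05,-594.2,594.9,14.6,0,0,71.86,0.05,-594.2,594.9,14.6,0,0,71.86,0.05,-594.2,594.9,14.6,0,0,71.86,0.05,-594.2,594.9,14.6,0,0,71.86,0.05,-594.2,594.9,14.6,0,0,71.86,0.05,-594.2,594.9,14.6,0,0,71.86,0.05,-594.2,594.9,14.6,0,0,71.86,0.05,-594.2,594.9,14.6,0,0,71.86,0.05,-594.2,594.9,14.6,0,0,71.86])

```text
t: 4.2
eef_pos: [553.5, -218.5, 200.0]
tcp_rot: [-3.141, 0.0, -0.112]
ft_force: [-0.1, 0.3, -0.8]
opening: 0.528
```

```bash
python3 - <<'E'
from h import *
rel([553.8,-219.3,116],-6.43)
p,d=env.read_camera("side"); cv2.imwrite("pics/s1.png",p[:,:,::-1])
E
```

```text
now 4.2 [ 553.5 -218.5  200. ] [-1.7998e+02  2.0000e-02 -6.4000e+00] open 0.528
shift [ 0.4  0.8 84. ] turn [-0.02  0.02  0.03]
```

View pics/s1.png

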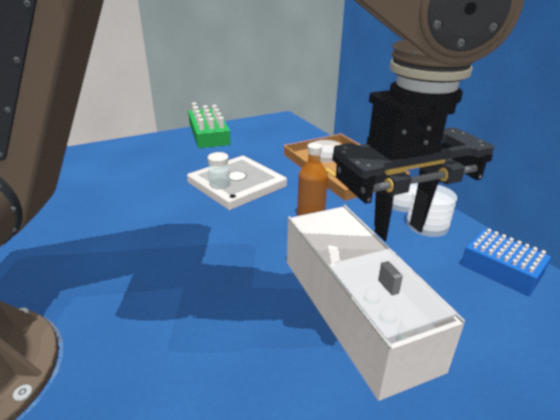

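The gripper hangs open above the tab (pixel ~390,278), lined up across it. Next: descend and grip.

Request:
arm_command(motion=[0.05,0,0,30,0,0,0,0.05,0,0,55,0,0,0,0.05,0,0,70,0,0,0,0.05,0,0,80,0,0,0,0.05,0,0,84,0,0,0,0.05,0,0,84,0,0,0,-1,0,0,84,0,0,0,-1,0,0,84,0,0,0,-1,0,0,84,0,0,0,-1,0,0,84,0,0,0,-1,0,0,84,0,0,0,-1,0,0,84,0,0,0,-1,0,0,84,0,0,0])

```text
t: 5.55
eef_pos: [553.5, -219.3, 116.1]
tcp_rot: [-3.141, 0.001, -0.112]
ft_force: [-4.6, 0.6, 3.7]
opening: 0.143
```

```bash
python3 - <<'E'
from h import *
s=env.state();print(s['ft_force'],s['opening'])
u=np.array([np.cos(np.radians(83.57)),np.sin(np.radians(83.57)),0])
o=np.array([553.1,-229.9,116])
rel(o+155*u,-6.4)
E
```

```text
[-4.5577718   0.64953033  3.66961802] 0.14291836531176322
now 5.55 [ 553.5 -219.3  116.1] [-1.7999e+02  4.0000e-02 -6.4300e+00] open 0.143
shift [ 8.000e-01 -1.444e+02  1.000e-01] turn [-0.01  0.04 -0.03]
```

Request:
arm_command(motion=[-1,0,-5,0,0,0,0,-1,0,-18,0,0,0,0,-1,0,-34,0,0,0,0,-1,0,-52,0,0,0,0,-1,0,-70,0,0,0,0,-1,0,-88,0,0,0,0,-1,0,-106,0,0,0,0,-1,0,-122,0,0,0,0,-1,0,-134,0,0,0,0,-1,0,-141,0,0,0,0,-1,0,-144.5,0,0,0,0,-1,0,-144.5,0,0,0,0,-1,0,-144.5,0,0,0,0])

```text
t: 6.85
eef_pos: [569.8, -75.5, 116.1]
tcp_rot: [3.141, 0.0, -0.112]
ft_force: [-5.0, -3.0, 4.5]
opening: 0.148
```

```bash
python3 - <<'E'
from h import *
p,d=env.read_camera("side"); cv2.imwrite("pics/s2.png",p[:,:,::-1])
p,d=env.read_camera("top"); cv2.imwrite("pics/t2.png",p[:,:,::-1])
E
```

```text
(no output)
```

View pics/s2.png

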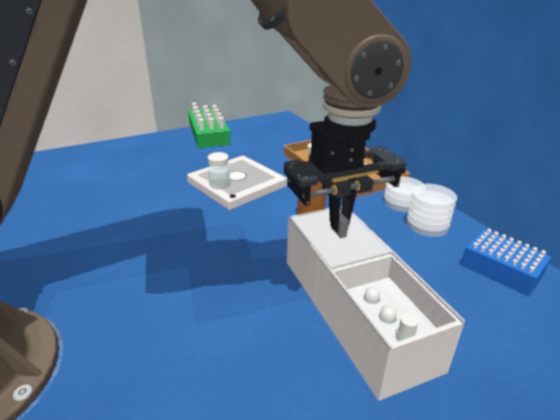

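View pics/t2.png

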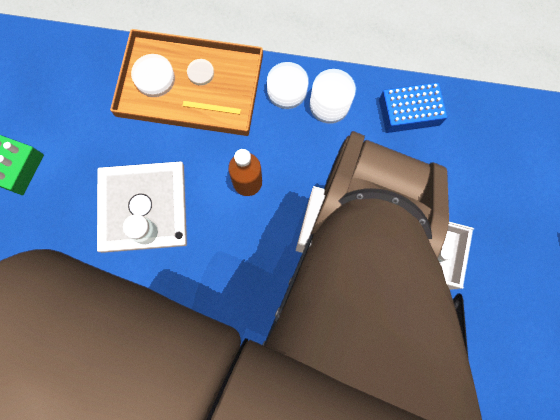

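The cover is open. The flat-capped vial is at (407,326) in the end well at −y, with the two domed ones at (373,295) and (388,313).

Request:
arm_command(motion=[0.05,0,0,0,0,0,0,0.05,0,0,0,0,0,0,0.05,0,0,0,0,0,0,0.05,0,0,0,0,0,0,0.05,0,0,-20,0,0,0,0.05,0,0,-55,0,0,0,0.05,0,0,-84,0,0,0,0.05,0,0,-84,0,0,0])

```text
t: 7.75
eef_pos: [571.5, -75.9, 203.7]
tcp_rot: [3.141, -0.006, -0.112]
ft_force: [-0.2, 0.4, -1.1]
opening: 0.523
```

```bash
python3 - <<'E'
from h import *
p,d=env.read_camera("side"); W=cloud("side",d)
r=env.silhouettes("side","tall_vial"); print([(x['confidence'],x['location']) for x in r])
a=np.radians(83.57);u=np.array([np.cos(a),np.sin(a)]);c0=np.array([553.1,-229.9])-42*u; print("pred",c0)
Q=W[d>0]; s=Q[(abs(Q[:,2]-94)<4)&(np.hypot(*(Q[:,:2]-c0).T)<28)]
print(len(s),s.mean(0),cv2.minEnclosingCircle(s[:,:2].astype(np.float32)),np.median(s[:,2]))
for x in env.spot_point("side","tall_vial")[:1]: print(pix2z("side",x['location'],8),x['confidence'])
s=Q[(abs(Q[:,2]-139.5)<4)&(abs(Q[:,0]-570)<40)&(abs(Q[:,1]+75)<40)]; print("handle",cv2.minAreaRect(s[:,:2].astype(np.float32)))
rel([*c0,200],-6.43)
E
```

```text
[]
pred [ 548.39645139 -271.63579555]
223 [ 546.49001493 -273.01364385   93.87695499] ((548.2733154296875, -272.0709533691406), 12.748472213745117) 94.07432208569281
handle ((569.7984008789062, -76.84230041503906), (37.567466735839844, 14.352763175964355), 84.39027404785156)
now 7.9 [569.7 -75.6 199.4] [-1.7999e+02  3.0000e-02 -6.4300e+00] open 0.527
shift [  0.8 197.2  -0.6] turn [-0.01  0.03  0.  ]
```

Request:
arm_command(motion=[0.05,0.8,25,0,0,0,0,0.05,0.8,70,0,0,0,0,0.05,0.8,115,0,0,0,0,0.05,0.8,155,0,0,0,0,0.05,0.8,185,0,0,0,0,0.05,0.8,197.4,0,0,0,0,0.05,0.8,197.4,0,0,0,0,0.05,0.8,197.4,0,0,0,0])

```text
t: 8.7
eef_pos: [548.6, -270.9, 199.3]
tcp_rot: [-3.141, 0.001, -0.112]
ft_force: [-0.4, -0.9, -0.5]
opening: 0.527
```

```bash
python3 - <<'E'
from h import *
p,d=env.read_camera("side"); cv2.imwrite("pics/s3.png",p[:,:,::-1])
rel([548.3,-271.9,65],-6.43)
E
```

```text
now 8.75 [ 548.8 -270.6  199.6] [-1.7996e+02  4.0000e-02 -6.3800e+00] open 0.525
shift [ -0.2   1.4 134.6] turn [-0.04  0.04  0.05]
```

View pics/s3.png

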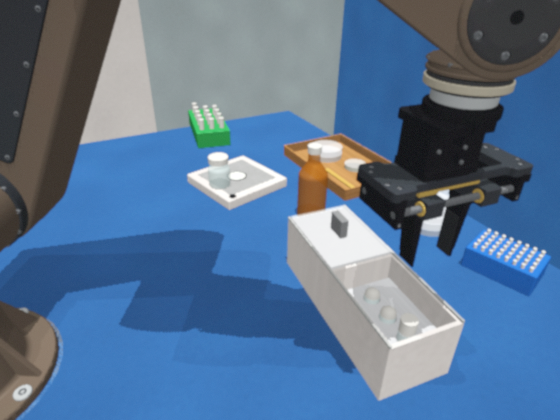

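Request:
arm_command(motion=[0.05,-0.2,0.4,30,0,0,0,0.05,-0.2,0.4,60,0,0,0,0.05,-0.2,0.4,85,0,0,0,0.05,-0.2,0.4,100,0,0,0,0.05,-0.2,0.4,110,0,0,0,0.05,-0.2,0.4,118,0,0,0,0.05,-0.2,0.4,126,0,0,0,0.05,-0.2,0.4,132,0,0,0,0.05,-0.2,0.4,134,0,0,0,0.05,-0.2,0.4,134,0,0,0,0.05,-0.2,0.4,134,0,0,0])

```text
t: 9.85
eef_pos: [548.6, -272.5, 66.4]
tcp_rot: [3.141, -0.001, -0.112]
ft_force: [0.4, 0.4, 0.5]
opening: 0.526
```

```bash
python3 - <<'E'
from h import *
p,d=env.read_camera("side"); cv2.imwrite("pics/s4.png",cv2.resize(p[200:400,260:480],None,fx=3,fy=3)[:,:,::-1])
rel([548.3,-271.9,65],-6.43)
E
```

```text
now 9.9 [ 548.6 -272.5   66.4] [ 1.7999e+02 -4.0000e-02 -6.4300e+00] open 0.525
shift [-0.4 -0.5  1.4] turn [ 0.01 -0.04 -0.  ]
```

View pics/s4.png

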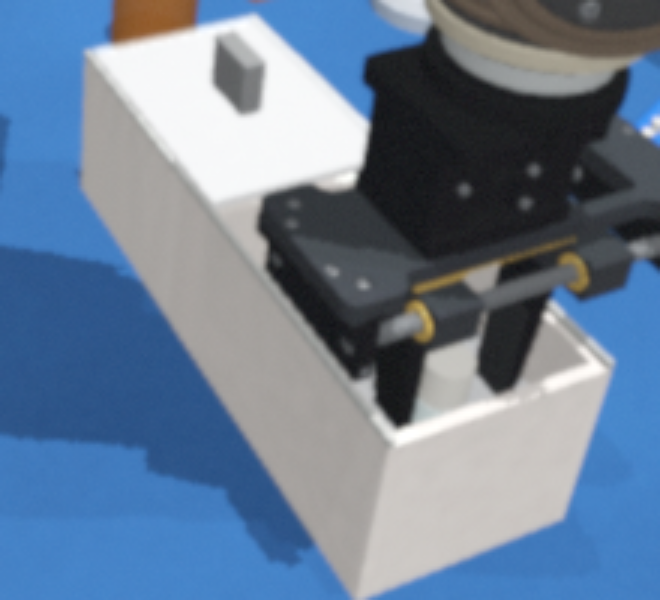

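The fingers straddle the cap, centred on it. I'll close them.

Request:
arm_command(motion=[-1,-0.2,0,0.5,0,0,0,-1,-0.2,0,0.5,0,0,0,-1,-0.2,0,0.5,0,0,0,-1,-0.2,0,0.5,0,0,0,-1,-0.2,0,0.5,0,0,0,-1,-0.2,0,0.5,0,0,0,-1,-0.2,0,0.5,0,0,0])

```text
t: 10.6
eef_pos: [548.3, -272.3, 65.5]
tcp_rot: [-3.142, -0.0, -0.112]
ft_force: [-0.7, -0.0, -0.6]
opening: 0.248
```

Request:
arm_command(motion=[-1,0,0,-4,0,0,0,-1,0,0,-12,0,0,0,-1,0,0,-22,0,0,0,-1,0,0,-34,0,0,0,-1,0,0,-46,0,0,0,-1,0,0,-60,0,0,0,-1,0,0,-75,0,0,0,-1,0,0,-90,0,0,0,-1,0,0,-105,0,0,0,-1,0,0,-120,0,0,0,-1,0,0,-135,0,0,0,-1,0,0,-148,0,0,0,-1,0,0,-158,0,0,0,-1,0,0,-163,0,0,0,-1,0,0,-163,0,0,0,-1,0,0,-163,0,0,0])

```text
t: 12.2
eef_pos: [548.1, -272.2, 228.1]
tcp_rot: [-3.141, 0.001, -0.112]
ft_force: [0.2, -0.0, -0.4]
opening: 0.245
```

```bash
python3 - <<'E'
from h import *
p,d=env.read_camera("side"); cv2.imwrite("pics/s5.png",p[:,:,::-1])
rel([563.6,343.0,229],-65.6)
E
```

```text
now 12.25 [ 548.  -272.2  227.8] [-1.7997e+02  6.0000e-02 -6.4200e+00] open 0.244
shift [ -53.4 -613.1   -0.8] turn [ 0.    0.07 59.18]
```

View pics/s5.png

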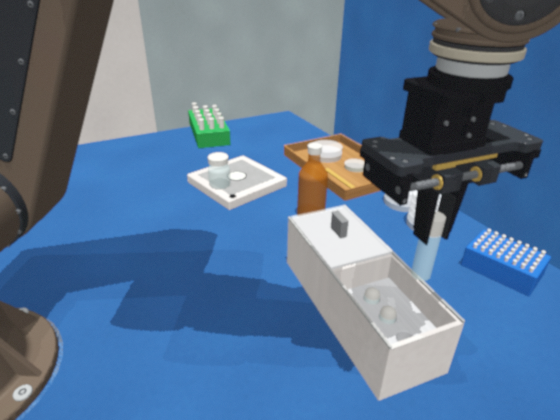

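Request:
arm_command(motion=[-1,-0.5,-6,0,0,0,0.6,-1,-1.6,-18,0,0,0,1.8,-1,-3.5,-40,0,0,0,3.8,-1,-5.9,-67,0,0,0,6.5,-1,-8.8,-101,0,0,0,9.8,-1,-12,-138,0,0,0,13.3,-1,-15.2,-175,0,0,0,16.9,-1,-18.4,-212,0,0,0,20.4,-1,-21.6,-248,0,0,0,24,-1,-24.8,-285,0,0,0,27.5,-1,-28,-322,0,0,0,31.1,-1,-31.2,-359,0,0,0,34.6,-1,-34.4,-395,0,0,0,38.2,-1,-37.6,-432,0,0,0,41.7,-1,-40.9,-469,0,0,0,45.3,-1,-44.1,-506,0,0,0,48.8,-1,-47,-540,0,0,0,52.1,-1,-49.7,-570,0,0,0,55,-1,-51.8,-595,0,0,0,57.4,-1,-53.4,-613,0,0,0,59.2])

```text
t: 14.25
eef_pos: [563.1, 344.7, 227.9]
tcp_rot: [3.141, 0.0, -1.146]
ft_force: [-0.0, 0.1, -0.2]
opening: 0.247
```

```bash
python3 - <<'E'
from h import *
p,d=env.read_camera("side"); cv2.imwrite("pics/s6.png",p[:,:,::-1]); W=cloud("side",d)
p2,d2=env.read_camera("top"); cv2.imwrite("pics/t6.png",p2[:,:,::-1])
rel([563.6,343.0,82],-65.6)
E
```

```text
now 14.35 [563.  344.9 227.7] [ 1.7995e+02  2.0000e-02 -6.5560e+01] open 0.252
shift [  2.    0.2 145.7] turn [0.05 0.02 0.04]
```

View pics/s6.png

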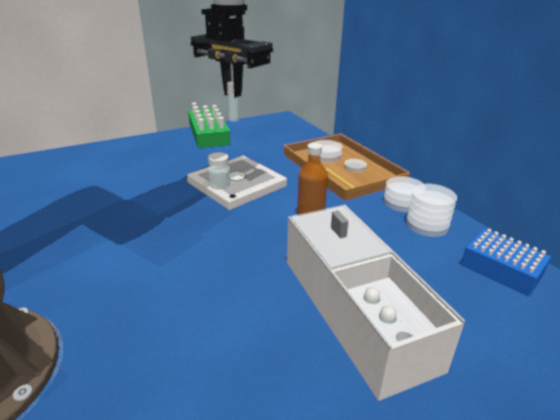

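View pics/t6.png

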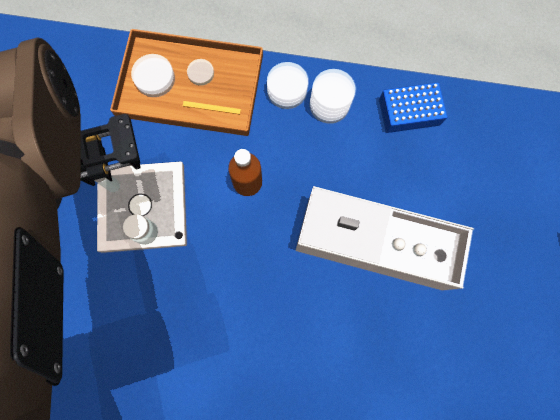

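Request:
arm_command(motion=[-1,1,0,10,0,0,0,-1,1.5,0.2,28,0,0,0,-1,1.5,0.2,48,0,0,0,-1,1.5,0.2,68,0,0,0,-1,1.5,0.2,85,0,0,0,-1,1.5,0.2,100,0,0,0,-1,1.5,0.2,113,0,0,0,-1,1.5,0.2,124,0,0,0,-1,1.5,0.2,132,0,0,0,-1,1.5,0.2,138,0,0,0,-1,1.5,0.2,141,0,0,0,-1,1.5,0.2,141,0,0,0,-1,1.5,0.2,141,0,0,0])

```text
t: 15.65
eef_pos: [564.4, 341.5, 87.9]
tcp_rot: [-3.141, 0.0, -1.145]
ft_force: [0.9, -0.5, -0.3]
opening: 0.249
```

```bash
python3 - <<'E'
from h import *
p,d=env.read_camera("side"); cv2.imwrite("pics/s7.png",cv2.resize(p[90:230,150:320],None,fx=4,fy=4,interpolation=cv2.INTER_CUBIC)[:,:,::-1])
rel([563.6,343.0,81.5],-65.6); print(env.state()['ft_force'])
E
```

```text
now 15.7 [564.5 341.5  88.1] [-179.95    0.    -65.62] open 0.248
shift [-1.7  0.2  6.6] turn [-0.05  0.   -0.02]
[-0.29875246  0.59249865 -0.56748638]
```

View pics/s7.png

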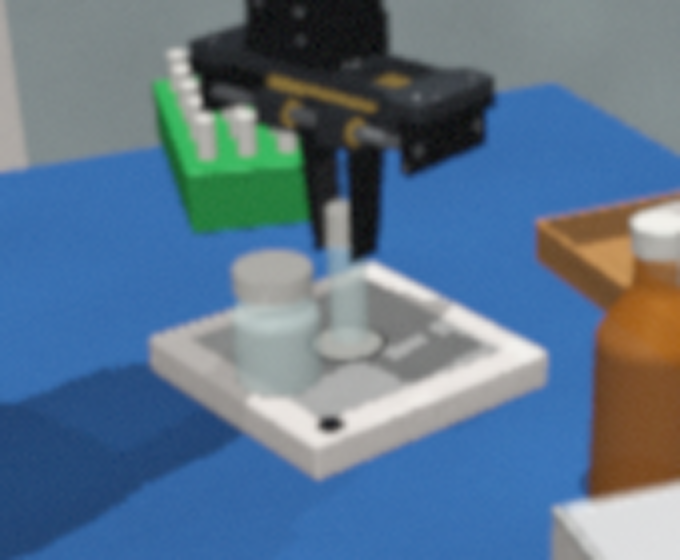

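The vial hovers over the ring. I'll lower it slowly and feel for contact.

Request:
arm_command(motion=[-1,-1,0,1.5,0,0,0,-1,-1.5,0,3,0,0,0,-1,-1.5,0,4.5,0,0,0,-1,-1.5,0,5.5,0,0,0,-1,-1.5,0,5.5,0,0,0,-1,-1.5,0,5.5,0,0,0])

```text
t: 16.3
eef_pos: [563.7, 342.7, 82.0]
tcp_rot: [3.142, 0.0, -1.145]
ft_force: [-0.5, 0.1, -0.3]
opening: 0.25
```

```bash
python3 - <<'E'
from h import *
print(env.state()['ft_force'])
p,d=env.read_camera("side"); cv2.imwrite("pics/s8.png",cv2.resize(p[90:230,150:320],None,fx=4,fy=4,interpolation=cv2.INTER_CUBIC)[:,:,::-1])
rel([563.6,343.0,81.5],-65.6)
E
```

```text
[-0.47190335  0.06502446 -0.33315097]
now 16.35 [563.7 342.7  82.1] [-179.99    0.    -65.63] open 0.248
shift [-0.3 -0.   0.6] turn [-0.01  0.   -0.03]
```

View pics/s8.png

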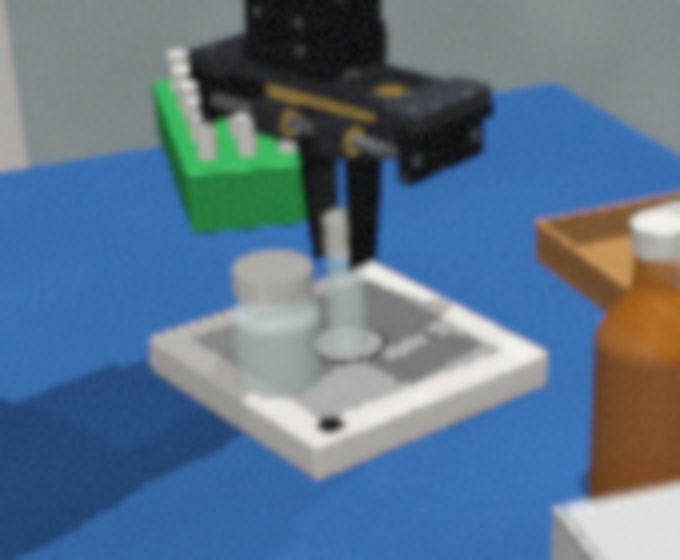

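Request:
arm_command(motion=[-1,0,0,0.3,0,0,0,-1,0,0,0.6,0,0,0,-1,0,0,0.6,0,0,0,-1,0,0,0.6,0,0,0])

```text
t: 16.75
eef_pos: [563.7, 342.7, 81.5]
tcp_rot: [-3.141, 0.0, -1.145]
ft_force: [0.1, -0.5, 0.4]
opening: 0.246
```

Request:
arm_command(motion=[-1,0,0,0.3,0,0,0,-1,0,0,0.5,0,0,0,-1,0,0,0.5,0,0,0,-1,0,0,0.5,0,0,0])

```text
t: 17.15
eef_pos: [563.8, 342.8, 81.5]
tcp_rot: [-3.141, 0.0, -1.145]
ft_force: [-1.2, 0.1, 4.7]
opening: 0.244
```

Contact: 4.7 N upward and z has stopped. I'll release and rise.

Request:
arm_command(motion=[-0.3,0,0,0,0,0,0,-0.3,0,0,0,0,0,0,0.0,0,0,0,0,0,0,0.0,0,0,0,0,0,0,0.0,0,0,0,0,0,0,0.0,0,0,-5,0,0,0,0.0,0,0,-20,0,0,0,0.0,0,0,-45,0,0,0,0.0,0,0,-80,0,0,0,0.0,0,0,-120,0,0,0,0.0,0,0,-145,0,0,0,0.0,0,0,-145,0,0,0])

```text
t: 18.35
eef_pos: [564.8, 343.3, 231.5]
tcp_rot: [-3.134, 0.0, -1.145]
ft_force: [-0.6, -0.5, 0.0]
opening: 0.497
```

```bash
python3 - <<'E'
from h import *
p,d=env.read_camera("side"); cv2.imwrite("pics/s9.png",cv2.resize(p[60:230,130:340],None,fx=3.5,fy=3.5,interpolation=cv2.INTER_CUBIC)[:,:,::-1])
W=cloud("side",d);Q=W[d>0]
s=Q[(abs(Q[:,2]-110)<4)&(np.hypot(Q[:,0]-563.6,Q[:,1]-343)<30)]
print(len(s),s.mean(0),cv2.minEnclosingCircle(s[:,:2].astype(np.float32)))
a=np.radians(83.57);u=np.array([np.cos(a),np.sin(a)])
rel([*(np.array([553.1,-229.9])+154.3*u),226],-6.43)
E
```

```text
47 [563.83359577 339.28761607 109.62972941] ((564.6993408203125, 340.96588134765625), 12.850171089172363)
now 18.4 [564.1 343.  228.9] [-1.7975e+02  1.0000e-02 -6.5630e+01] open 0.503
shift [384.7 167.4   2.1] turn [ -0.24  -0.12 -59.2 ]
```

View pics/s9.png

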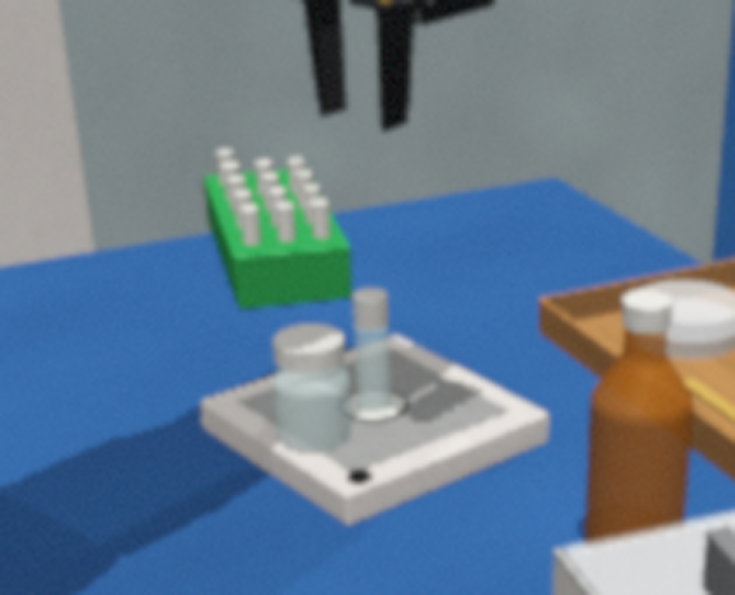

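The vial stands upright within the ring at (375,405), with the jar and bottle unchanged. Back to the cover tab.

Request:
arm_command(motion=[0.05,15,6,0,0,0,-2,0.05,45,20,0,0,0,-7,0.05,80,35,0,0,0,-12,0.05,117,51,1,0,0,-18,0.05,154,67,1,0,0,-24,0.05,191,83,1,0,0,-30,0.05,228,99,1,0,0,-35,0.05,265,115,2,0,0,-41,0.05,302,131,2,0,0,-47,0.05,335,146,2,0,0,-52,0.05,362,158,2,0,0,-56,0.05,378,165,2,0,0,-59.2,0.05,384.7,167.4,2,0,0,-59.2,0.05,384.7,167.4,2,0,0,-59.2,0.05,384.7,167.4,2,0,0,-59.2])

```text
t: 19.9
eef_pos: [569.7, -76.0, 223.6]
tcp_rot: [-3.141, 0.001, -0.113]
ft_force: [-1.0, 0.8, -0.2]
opening: 0.521
```

```bash
python3 - <<'E'
from h import *
a=np.radians(83.57);u=np.array([np.cos(a),np.sin(a)])
rel([*(np.array([553.1,-229.9])+154.3*u),116],-6.43)
E
```

```text
now 19.9 [569.7 -76.  223.6] [-1.7998e+02  4.0000e-02 -6.4800e+00] open 0.521
shift [  0.8   0.5 107.6] turn [-0.02  0.04 -0.05]
```

Request:
arm_command(motion=[0.05,0.5,0.3,25,0,0,0,0.05,0.5,0.3,55,0,0,0,0.05,0.5,0.3,80,0,0,0,0.05,0.5,0.3,97,0,0,0,0.05,0.5,0.3,107,0,0,0,0.05,0.5,0.3,107,0,0,0,-1,0.5,0.3,107,0,0,0,-1,0.5,0.3,107,0,0,0,-1,0.5,0.3,107,0,0,0,-1,0.5,0.3,107,0,0,0,-1,0.5,0.3,107,0,0,0,-1,0.5,0.3,107,0,0,0,-1,0.5,0.3,107,0,0,0])

```text
t: 21.2
eef_pos: [569.6, -77.1, 117.2]
tcp_rot: [-3.141, 0.002, -0.112]
ft_force: [-4.5, 0.4, 4.7]
opening: 0.147
```

```bash
python3 - <<'E'
from h import *
p,d=env.read_camera("side"); cv2.imwrite("pics/s10.png",p[:,:,::-1])
rel([553.1,-229.9,116],-6.43)
E
```

```text
now 21.25 [569.6 -77.1 117.2] [-1.7999e+02  9.0000e-02 -6.4300e+00] open 0.145
shift [  0.7 153.7   1.2] turn [-0.01  0.09  0.  ]
```

View pics/s10.png

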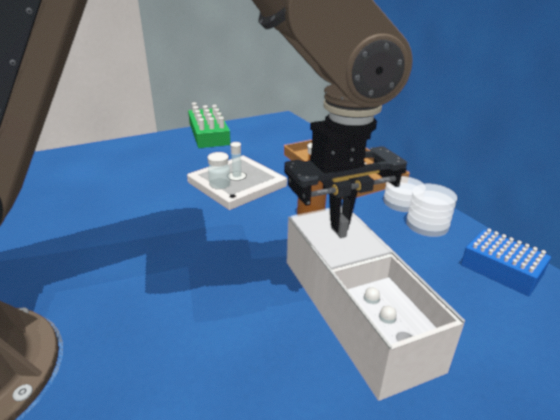

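Request:
arm_command(motion=[-1,0,5,0,0,0,0,-1,0,18,0,0,0,0,-1,0,34,0,0,0,0,-1,0,52,0,0,0,0,-1,0,70,0,0,0,0,-1,0,88,0,0,0,0,-1,0,106,0,0,0,0,-1,0,122,0,0,0,0,-1,0,136,0,0,0,0,-1,0,146,0,0,0,0,-1,0,151,0,0,0,0,-1,0,153,0,0,0,0,-1,0,153,0,0,0,0,-1,0,153,0,0,0,0])

```text
t: 22.65
eef_pos: [552.4, -229.4, 117.2]
tcp_rot: [3.142, 0.002, -0.112]
ft_force: [-5.4, -1.1, 5.5]
opening: 0.144
```

Request:
arm_command(motion=[-1,0,0.5,0,0,0,0,-1,0,1,0,0,0,0,-1,0,1,0,0,0,0,-1,0,1,0,0,0,0])

```text
t: 23.05
eef_pos: [552.3, -229.9, 117.2]
tcp_rot: [-3.141, 0.002, -0.112]
ft_force: [-5.7, 0.9, 5.4]
opening: 0.147
```

Request:
arm_command(motion=[-1,0,0.5,0,0,0,0,-1,0,1,0,0,0,0,-1,0,1,0,0,0,0,-1,0,1,0,0,0,0])

```text
t: 23.45
eef_pos: [552.2, -230.9, 117.2]
tcp_rot: [-3.141, 0.002, -0.112]
ft_force: [-5.6, 1.7, 5.4]
opening: 0.143
```

Request:
arm_command(motion=[-1,0,0.5,0,0,0,0,-1,0,1,0,0,0,0,-1,0,1,0,0,0,0,-1,0,1,0,0,0,0])

```text
t: 23.85
eef_pos: [552.2, -231.2, 117.2]
tcp_rot: [-3.14, 0.002, -0.112]
ft_force: [-4.4, 6.6, 6.3]
opening: 0.144
```

```bash
python3 - <<'E'
from h import *
print(env.state()['ft_force'],env.state()['moment'])
E
```

```text
[-4.44145815  6.59540617  6.27829088] [ 0.89836343  0.85420778 -0.02280733]
```

Request:
arm_command(motion=[-1,0,0.5,0,0,0,0,-1,0,1,0,0,0,0,-1,0,1,0,0,0,0,-1,0,1,0,0,0,0])

```text
t: 24.25
eef_pos: [552.2, -231.3, 117.2]
tcp_rot: [-3.139, 0.002, -0.112]
ft_force: [-2.8, 12.8, 6.5]
opening: 0.147
```

Stopped hard: the force has risen to 12.8 N with no further motion, so the cover is shut. I'll release, rise and check.

Request:
arm_command(motion=[0.05,0,0,0,0,0,0,0.05,0,0,0,0,0,0,0.05,0,0,0,0,0,0,0.05,0,0,0,0,0,0,0.05,0,0,0,0,0,0,0.05,0,0,-20,0,0,0,0.05,0,0,-55,0,0,0,0.05,0,0,-95,0,0,0,0.05,0,0,-130,0,0,0,0.05,0,-40,-150,0,0,0,0.05,0,-90,-150,0,0,0,0.05,0,-140,-150,0,0,0,0.05,0,-190,-150,0,0,0,0.05,0,-220,-150,0,0,0,0.05,0,-220,-150,0,0,0,0.05,0,-220,-150,0,0,0])

```text
t: 25.85
eef_pos: [577.4, -14.2, 266.9]
tcp_rot: [3.141, -0.0, -0.111]
ft_force: [-0.3, -0.5, -0.2]
opening: 0.527
```

```bash
python3 - <<'E'
from h import *
p,d=env.read_camera("side"); cv2.imwrite("pics/s11.png",p[:,:,::-1])
W=cloud("side",d);Q=W[d>0]
for nm,c,z in[("vial",(563.6,343),110),("jar",(508.5,318),99),("bottle",(652,131),170)]:
    s=Q[(abs(Q[:,2]-z)<4)&(np.hypot(Q[:,0]-c[0],Q[:,1]-c[1])<33)]
    print(nm,len(s),cv2.minEnclosingCircle(s[:,:2].astype(np.float32)))
s=Q[(abs(Q[:,2]-139.5)<4)&(np.hypot(Q[:,0]-553,Q[:,1]+230)<40)]; print("handle",cv2.minAreaRect(s[:,:2].astype(np.float32)))
cv2.imwrite("pics/s11z.png",cv2.resize(p[130:400,170:480],None,fx=2.2,fy=2.2,interpolation=cv2.INTER_CUBIC)[:,:,::-1])
p,d=env.read_camera("top"); cv2.imwrite("pics/t11.png",p[:,:,::-1])
E
```

```text
vial 46 ((565.0048828125, 341.59130859375), 12.105117797851562)
jar 162 ((509.2183837890625, 317.29901123046875), 23.969467163085938)
bottle 86 ((652.439697265625, 130.02284240722656), 14.947094917297363)
handle ((551.9183959960938, -230.9499969482422), (36.152801513671875, 14.094367027282715), 85.09172058105469)
```

View pics/s11z.png

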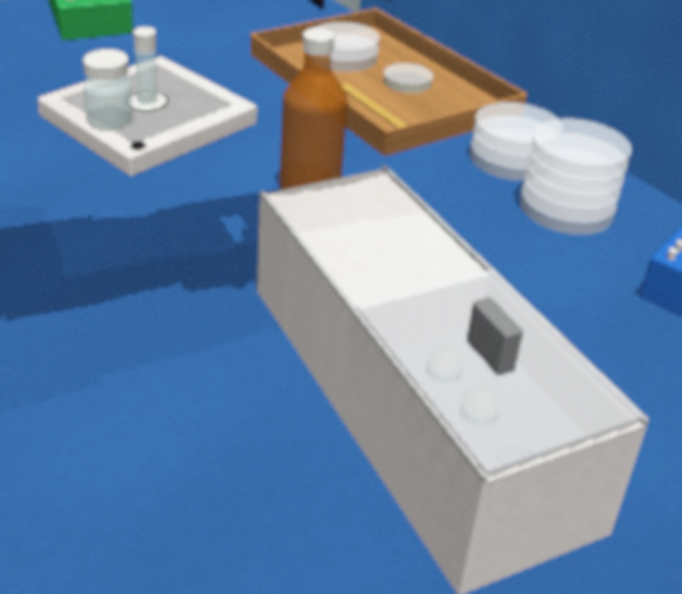

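View pics/t11.png

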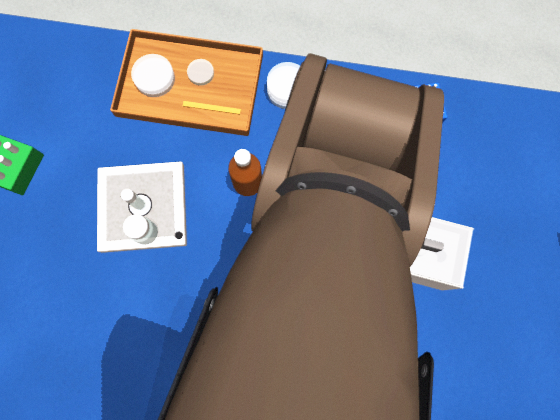

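The cover is flush with the end wall, with both domed vials under it. The vial is upright in the ring, and the jar and bottle have not moved.

```bash
python3 -c "
from cell import env
print(env.job_done())"
```

```text
the job is handed in; nothing more can be done
None
```

The job is done and handed in at about 26 s. I slid the cover open by its tab and drew the tall vial straight up out of the −y end well. I lowered it into the ring until it touched, at about 5 N, and released it. Then I slid the cover back until it met its stop.

**Last checks, from the side camera and the gripper:**
- **Vial:** it stands upright, its cap within about 2 mm of the ring's centre, against 10 mm of room.
- **Cover:** the tab is about 1–2 mm from my estimate of the shut position, within the camera calibration error. When I pushed further, the force rose to 12.8 N with no movement, so I took it as fully shut.
- **Jar and bottle:** their positions agree with the first measurements to about 1–3 mm, which is within the spread between the two cameras.
- **Short vials:** both are still in their wells.
- **Gripper:** it is raised clear and touches nothing.

The vial network found nothing in any image, so I located the vial from the depth data and the warmer's geometry. The warmer's spot points also disagreed with the depth data, so I ignored them. In the final top view the arm hid most of the warmer, so the cover and short-vial checks rest on the side view.

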